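# Fetch the hand stamp from its covered box

## Task

The loyalty-card hand stamp is in one of the two pockets under the loose cover of the wooden stamp box. Slide the cover back along the box, without lifting it off, until both pockets are open, and leave it there. Then take out the stamp and set it down gently, upright, in the middle of the open ink pad.

Things in the scene. Friction and masses are not known exactly. Their poses are not given: they have to be found in the camera images.
- stamp_box: Fixed dark wooden box, 150 (x) x 206 (y) x 84 mm high; origin: centre of its underside, +x to the back, away from the robot. In front two pockets, 58 (x) x 90 (y) mm, centres x = -38, y = +48 and -48 mm, floor at 5 mm; one holds the stamp, the other an unwanted upright oak block. Behind them a closed deck, x = -9 to 71 mm. The cover slides on its top at 78 mm, inside a rim 6 mm higher.
- cover: Loose wooden plate, 66 (x) x 192 (y) x 8 mm, 0.15 kg, inside the box's rim with 2 mm play each side, over both pockets (about x = -37 mm in the box's frame). It slides along the box's x until the back rim stops it at about +38 mm. Origin: centre of its underside. On its middle stands a finger block, 26 (x) x 14 (y) mm, from 8 to 28 mm above the underside.
- stamp: Wooden hand stamp, 69 mm high, 0.06 kg, upright in one of the pockets, hidden by the cover at the start. Origin: centre of its underside; z up its handle. Rectangular foot 28 (x) x 38 (y) x 17 mm, above it a turned handle about 27 mm thick, widest at 45 to 65 mm above the underside: grasp it there.
- ink_pad: Fixed ink pad tin on the worktop, 55 (x) x 79 (y) mm, its lid standing open along its far (+x) edge, up to about 70 mm high. Origin: centre of its underside; the pad's flat top is 10 mm above it.
There are look-alikes about, which are no part of the job. There is more than one size of the ink_pad; the job needs the larger.

How it is judged:
On the way:
1. the cover is slid back off both pockets, lying on the box, the stamp still in its pocket (x of cover in the frame of stamp_box above 0.022 m and z of cover in the frame of stamp_box between 0.073 and 0.085 m and angle between cover's own z axis and vertical below 0.1 rad and z of stamp in the frame of stamp_box below 0.02 m and x of stamp in the frame of stamp_box below -0.01 m), for 0.2 s.
At the end, for the whole second after the job is handed in: The stamp stands upright (within 7 degrees), released and at rest on the ink pad, its centre within 15 mm of the pad's centre; the cover lies flat on the box, slid at least to x = +22 mm in the box's frame, so that both pockets are open (x of cover in the frame of stamp_box above 0.022 m and z of cover in the frame of stamp_box between 0.073 and 0.085 m and angle between cover's own z axis and vertical below 0.1 rad and horizontal distance between stamp and ink_pad below 0.015 m and z of stamp in the frame of ink_pad between 0.006 and 0.016 m and angle between stamp's own z axis and vertical below 0.12 rad and linear speed of each of stamp, cover below 0.02 m/s and contact force between the fingers and stamp below 0.1 N); the robot touches nothing.
It fails at once if the cover is lifted more than 20 mm off the box (z of cover in the frame of stamp_box above 0.098 m).
It fails at once if the stamp is dropped or slammed onto the pad (faster than 0.6 m/s just above it) (horizontal distance between stamp and ink_pad below 0.04 m and z of stamp in the frame of ink_pad below 0.05 m and linear speed of stamp above 0.6 m/s).
It also fails if it takes over 51 s, if anything falls off the work surface, if the arm or the gripper's body presses on something with over 40 N, if the wrist force passes 120 N, or if a joint passes its speed limit or range.

## Robot

A 6-joint arm with a two-finger parallel gripper is mounted at the origin on a cart in front of the work surface, level with it; the furniture and walls round the work are solid. World frame = base frame: x ahead of the robot, y to its left, z up, the work surface at z = 0. Lengths are in m, angles in rad, forces in N, time in s.
With the tool pointing down it reaches from about 0.35 to 1 m from the base axis. Payload 7.1 kg.
Tool frame: the origin (TCP) lies between the finger pads; the fingertips stand 22 mm ahead of it and the grasp point (between the pads) lies 3 mm ahead of it; x points along the fingers, y is the direction in which the jaws open and shut, and the axes are right-handed (so a half turn about x gives the same grasp; the last joint's range is limited). The gripper opens to 85 mm and grips with 20 to 120 N. Pads are 22 mm wide; open, the fingers measure 114 mm over their backs; the gripper's body (76 mm by 85 mm) begins 54 mm behind the grasp point. The pads swing forward as they close: fully open they stand 13 mm farther back than shut.
Start: joints at [-1.357, 0.423, 1.63, -0, 1.089, -0.019], TCP at [0.144, -0.608, 0.253] pointing down, gripper open.
Joint ranges: [-3, 3], [-0.9, 2.11], [0.09, 2.58], [-1.31, 4.45], [0.11, 2.69], [-2.54, 2.54]. Speed limits (rad/s): [2.39, 2.39, 3.01, 3.14, 3.14, 3.14].

## Interface

Orientations are given as a rotation vector (axis times angle).
In Python, from rig import manip gives the robot as it stands. The module is installed in compiled form; this text tells all that it offers. Calls block until the motion is done:
- manip.move_to(position, orientation): joint-space move of the TCP to a pose.
- manip.servo_line(position, orientation=None, rate=0.15): straight line of the TCP; orientation=None keeps the orientation; rate is the mean speed in m/s.
- manip.set_joints(angles): joint-space move.
- manip.command_gripper(opening, f_grip=None): finger opening in m; f_grip is the grip in N (None keeps the last); returns when the fingers have stopped.
- manip.hold(seconds).
- manip.solve_ik(position, orientation): joint angles nearest the present ones, or None.
- manip.camera(name): name is "scene" or "top"; returns a dict with "image" (400x640x3 uint8, red, green, blue), "fx", "fy", "cx", "cy" (pixels), "k1" (the pictures are not rectified: a ray, as slopes to the right and down, at radius r is drawn at 1 + k1 r^2 times it, then the intrinsics apply), "cam_to_world" (4x4, takes a point from camera to world coordinates). Camera axes: x right, y down, z forward; pixel columns grow to the right and rows downward; lengths in m; the calibration is good to about 2 mm. A picture is of the moment at which its call begins. There is no depth.
A pose or a line that the arm cannot do raises manip.IKError and nothing moves.
- manip.sign_off(): hands the job in, once; it reports no verdict.
Readings, each from a call of its own:
- manip.get_time(): time.
- manip.get_joint_positions(): joint angles.
- manip.get_joint_vel(): joint speeds.
- manip.get_tau(): joint torques, N m.
- manip.get_position(): TCP position.
- manip.get_ee_rot(): TCP orientation.
- manip.get_contact_force(): force on the tool from outside, world axes, zero at the start.
- manip.get_torque(): the same for the moment, N m.
- manip.get_width(): finger opening in m.
Only numpy, scipy, OpenCV 4.12 (cv2) and the standard library are available. Lean on these libraries where they do the work, as an engineer would, in place of code of your own. Each camera call takes 0.05 s, during which the arm holds its last target.

## Working session

There is one attempt and no reset: what is moved stays moved. The work goes in short steps, each a Python script; the robot and the scene stay as the last script left them, time stands still between calls to the robot, and variables do not carry over. Pictures are saved under pics/ and viewed, and the job is handed in when it is done.

```bash
mkdir -p pics; python3 - <<'E'
from rig import manip
import cv2,numpy as np,pickle
for n in("scene","top"):
    c=manip.camera(n); cv2.imwrite(f"pics/{n}0.png",c["image"][:,:,::-1]); pickle.dump(c,open(f"{n}0.pkl","wb"))
    print(n,c["fx"],c["fy"],c["cx"],c["cy"],c["k1"]);print(np.round(c["cam_to_world"],3))
print(manip.get_time(),manip.get_ee_rot(),manip.get_width())
E
```

```text
scene 362.0974643442294 362.0974643442294 324.17258790908306 202.3512864175649 0.0069040250896250585
[[ 0.55  -0.384  0.742 -0.176]
 [-0.835 -0.261  0.484 -0.548]
 [ 0.008 -0.886 -0.464  0.488]
 [ 0.     0.     0.     1.   ]]
top 456.2459000551568 456.2459000551568 322.51693683692247 204.39244684628562 -0.03705271505899431
[[ 0.013 -0.995  0.099  0.37 ]
 [-0.999 -0.016 -0.035 -0.114]
 [ 0.036 -0.099 -0.994  0.993]
 [ 0.     0.     0.     1.   ]]
0.1 [ 2.09849925  0.2468568  -2.09874287] 0.08554354540622715
```

View pics/scene0.png

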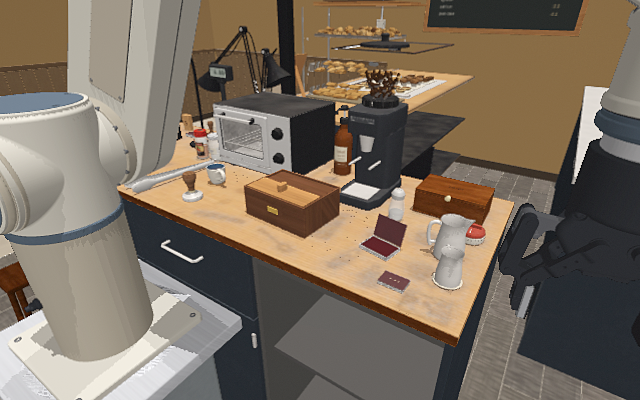

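View pics/top0.png

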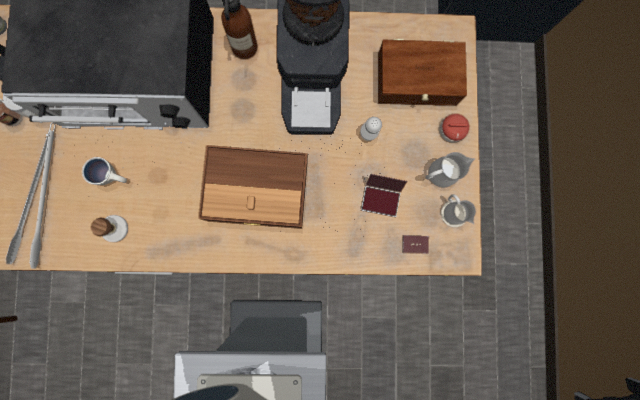

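The top picture shows the stamp box at (254,187) with its finger block at (250,202). There are two ink-pad candidates: an open tin with its lid up at (381,198), and a small closed tin at (415,244). The open one looks larger, so I'll check it in a crop.

```bash
python3 - <<'E'
import cv2
im=cv2.imread("pics/top0.png")
cv2.imwrite("pics/box0.png",cv2.resize(im[138:236,190:318],None,fx=6,fy=6,interpolation=cv2.INTER_CUBIC))
cv2.imwrite("pics/pad0.png",cv2.resize(im[165:260,345:445],None,fx=6,fy=6,interpolation=cv2.INTER_CUBIC))
E
```

```text
(no output)
```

View pics/box0.png

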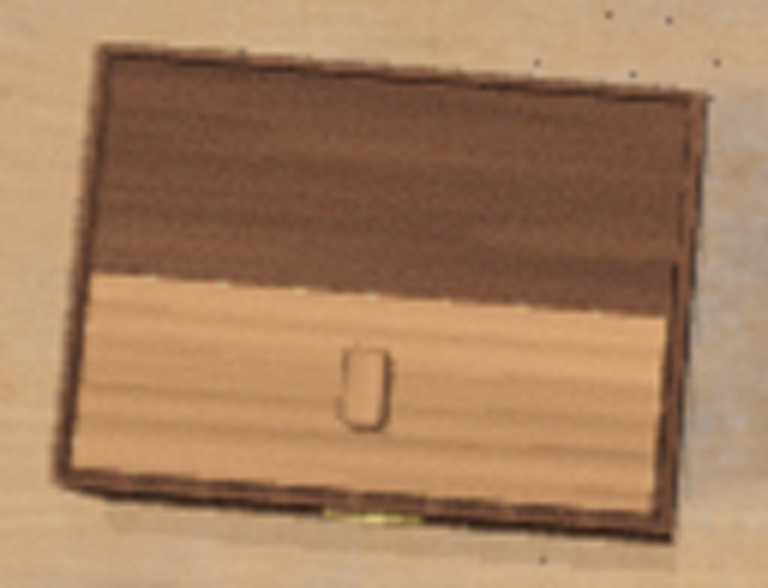

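View pics/pad0.png

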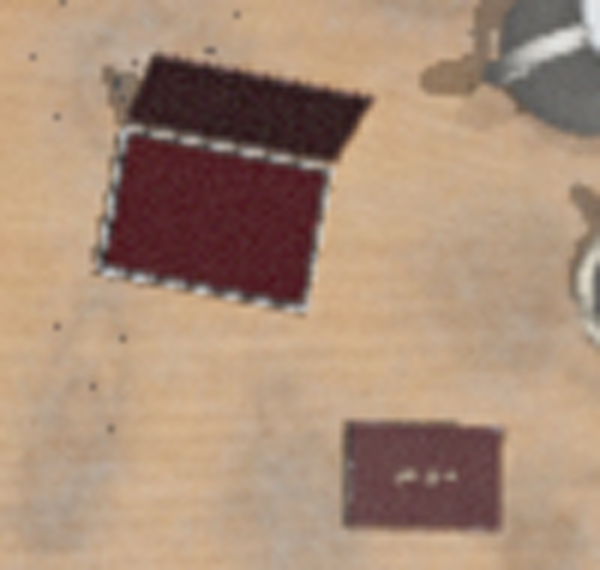

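```bash
cat > h.py <<'E'
import numpy as np,cv2,pickle
def ray(c,u,v):
    K=np.array([[c["fx"],0,c["cx"]],[0,c["fy"],c["cy"]],[0,0,1]])
    p=cv2.undistortPoints(np.array([[[u,v]]],float),K,np.array([c["k1"],0,0,0,0.]))[0,0]
    T=np.array(c["cam_to_world"]);return T[:3,3],T[:3,:3]@np.array([p[0],p[1],1])
def at(c,u,v,z):
    o,d=ray(c,u,v);return o+d*(z-o[2])/d[2]
def crop(c,u,v,z,ox,oy,f): return at(c,(u+.5)/f-.5+ox,(v+.5)/f-.5+oy,z)
def proj(c,P):
    T=np.linalg.inv(np.array(c["cam_to_world"]));q=T[:3,:3]@np.array(P)+T[:3,3]
    s=q[:2]/q[2];s=s*(1+c["k1"]*(s@s));return c["fx"]*s[0]+c["cx"],c["fy"]*s[1]+c["cy"]
E
python3 - <<'E'
from h import *
c=pickle.load(open("top0.pkl","rb"))
def rep(n,P):
    P=np.array(P);print(n,np.round(P.mean(0),4));
    for i in range(4):
        d=P[(i+1)%4]-P[i];print(np.round(P[i],4),round(np.linalg.norm(d),4),round(np.degrees(np.arctan2(d[1],d[0])),1))
rep("box",[crop(c,u,v,.084,190,138,6) for u,v in[(100,45),(706,95),(672,530),(57,484)]])
rep("pad",[crop(c,u,v,.010,345,165,6) for u,v in[(125,128),(330,165),(305,308),(100,270)]])
rep("small",[crop(c,u,v,.012,345,165,6) for u,v in[(345,422),(502,430),(500,530),(345,526)]])
rep("block",[crop(c,u,v,.106,190,138,6) for u,v in[(345,347),(390,347),(384,430),(341,427)]])
rep("cover",[crop(c,u,v,.086,190,138,6) for u,v in[(91,272),(667,316),(655,513),(73,467)]])
E
```

```text
box [ 0.4969 -0.0075  0.084 ]
[0.5772 0.0901 0.084 ] 0.2043 -93.7
[ 0.564  -0.1138  0.084 ] 0.1472 176.5
[ 0.4171 -0.1049  0.084 ] 0.2038 86.6
[0.4292 0.0985 0.084 ] 0.1482 -3.3
pad [ 0.4781 -0.2748  0.01  ]
[ 0.5103 -0.2418  0.01  ] 0.0762 -99.3
[ 0.4981 -0.317   0.01  ] 0.0532 169.9
[ 0.4456 -0.3076  0.01  ] 0.0758 80.4
[ 0.4583 -0.2329  0.01  ] 0.0528 -9.7
small [ 0.3851 -0.3501  0.012 ]
[ 0.4045 -0.3217  0.012 ] 0.0574 -92.1
[ 0.4023 -0.379   0.012 ] 0.036 178.3
[ 0.3663 -0.378   0.012 ] 0.0564 89.2
[ 0.3671 -0.3216  0.012 ] 0.0373 -0.2
block [ 0.4606 -0.0048  0.106 ]
[0.4738 0.002  0.106 ] 0.0146 -89.0
[ 0.4741 -0.0125  0.106 ] 0.0271 177.5
[ 0.447  -0.0113  0.106 ] 0.0139 86.9
[0.4477 0.0026 0.106 ] 0.0261 -1.2
cover [ 0.4614 -0.0047  0.086 ]
[0.4998 0.0896 0.086 ] 0.1919 -93.4
[ 0.4884 -0.102   0.086 ] 0.0659 177.5
[ 0.4226 -0.0992  0.086 ] 0.1926 86.4
[0.4348 0.093  0.086 ] 0.0651 -3.0
```

The sizes match. The box measures 204×148 mm at yaw −3.4°, and the cover sits at local x of about −36 mm. The open tin measures 76×53 mm (described as 79×55). The closed tin is 57×37 mm, so the open one at (381,198) is the larger pad. Next I grip the finger block and slide the cover back.

```bash
cat >> h.py <<'E'
from scipy.spatial.transform import Rotation as Ro
def down(yaw):  # jaws along direction yaw (deg) in world; two variants
    a=np.radians(yaw);y=np.array([np.cos(a),np.sin(a),0]);x=np.array([0,0,-1.])
    return Ro.from_matrix(np.stack([x,y,np.cross(x,y)],1)).as_rotvec()
def best(manip,pos,yaw):
    b=None
    for k in(0,180):
        q=manip.solve_ik(pos,down(yaw+k))
        if q is not None:
            d=np.abs(np.array(q)-manip.get_joint_positions()).max()
            if b is None or d<b[0]: b=(d,down(yaw+k),yaw+k,q)
    return b
E
python3 - <<'E'
from h import *
from rig import manip
bx=np.array([.4608,-.0048]);y=-3.4
b=best(manip,[*bx,.25],90+y);print(b[0],b[2],np.round(b[3],2))
manip.move_to([*bx,.25],b[1])
manip.command_gripper(.05)
manip.servo_line([*bx,.135],b[1],rate=.2)
c=manip.camera("top");cv2.imwrite("pics/top1.png",cv2.resize(c["image"][120:260,170:340,::-1],None,fx=4,fy=4))
c=manip.camera("scene");cv2.imwrite("pics/sc1.png",cv2.resize(c["image"][120:260,220:370,::-1],None,fx=4,fy=4))
print(manip.get_time(),manip.get_position(),manip.get_contact_force())
E
```

```text
1.5286844453066122 86.6 [-0.04  0.18  1.98 -0.    0.97 -1.55]
3.7917 [ 0.46181385 -0.00481269  0.13618185] [ 0.67190458 -0.61043379  0.12158785]
```

View pics/sc1.png

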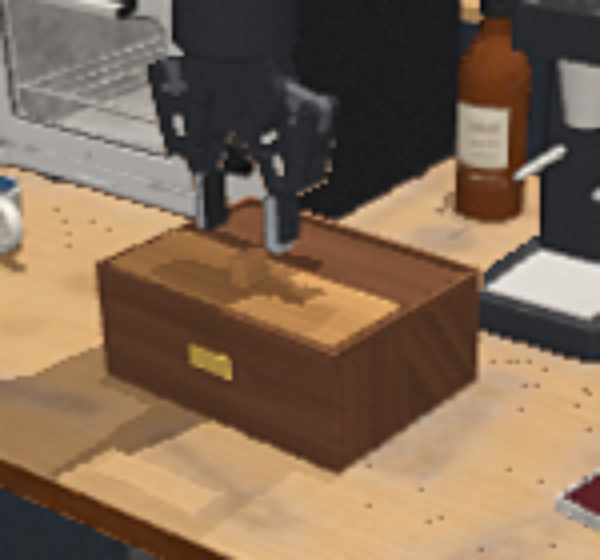

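The fingers, at about (205,215) and (283,240) in the crop, straddle the finger block at (245,270). I'll go down, grip and slide.

```bash
python3 - <<'E'
from h import *
from rig import manip
bx=np.array([.4608,-.0048]);o=manip.get_ee_rot()
manip.servo_line([*bx,.112],o,rate=.1)
print(manip.get_contact_force())
manip.command_gripper(0.0,f_grip=25)
print(manip.get_width(),manip.get_position(),manip.get_contact_force())
p=np.array(manip.get_position());a=np.radians(-3.4)
t=bx+.070*np.array([np.cos(a),np.sin(a)])
manip.servo_line([*t,.112],o,rate=.08)
print(manip.get_width(),manip.get_position(),manip.get_contact_force())
manip.command_gripper(.045)
manip.servo_line([*t,.20],o,rate=.2)
manip.move_to([.36,0.0,.33],o)
for n in("top","scene"):
    c=manip.camera(n);pickle.dump(c,open(n+"2.pkl","wb"));cv2.imwrite(f"pics/{n}2.png",c["image"][:,:,::-1])
    r=(slice(120,260),slice(170,340)) if n=="top" else (slice(140,260),slice(220,370))
    cv2.imwrite(f"pics/{n}2c.png",cv2.resize(c["image"][r][:,:,::-1],None,fx=4,fy=4,interpolation=2))
print(manip.get_time())
E
```

```text
[-0.23343801 -0.30531111  0.85124492]
0.01306172670517051 [ 0.46126307 -0.00484091  0.11263299] [-1.16602647 -0.6444895   5.93828445]
0.013118982113442059 [ 0.53021967 -0.00893241  0.1124066 ] [-2.23135331  0.5666036   6.38171474]
7.575
```

View pics/top2c.png

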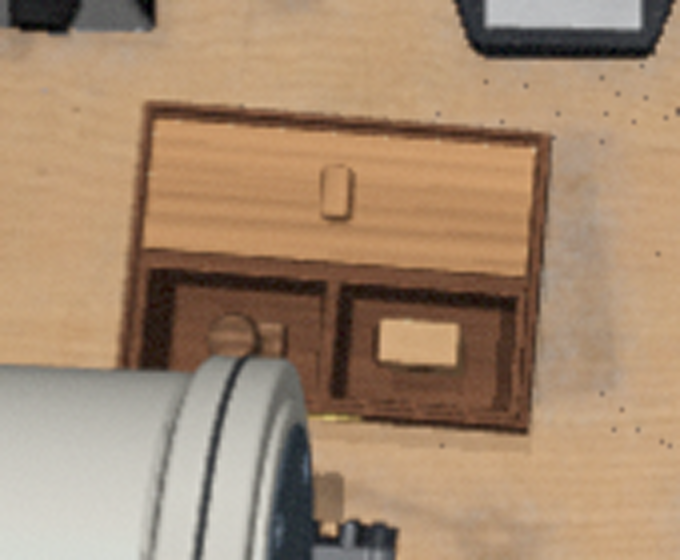

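View pics/scene2c.png

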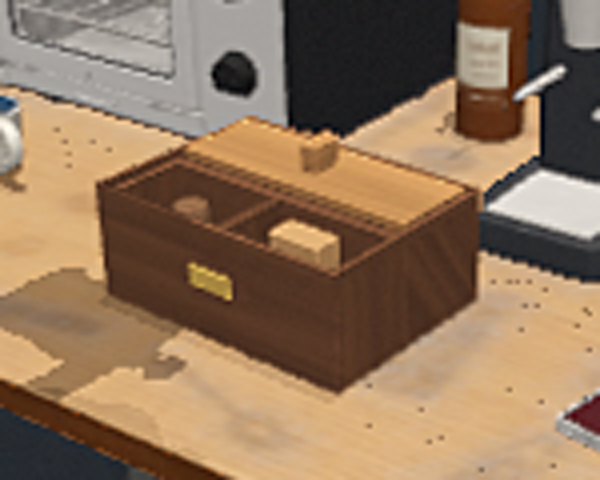

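The cover is fully back and flat, and the stamp is in the left (+y) pocket with its handle at about (233,335) in the top crop. The arm partly hides it, so I'll swing clear and look again.

```bash
python3 - <<'E'
from h import *
from rig import manip
q=np.array(manip.get_joint_positions());q[0]=-.65;manip.set_joints(q)
c=manip.camera("top");pickle.dump(c,open("top3.pkl","wb"))
cv2.imwrite("pics/top3c.png",cv2.resize(c["image"][175:235,195:275,::-1],None,fx=10,fy=10,interpolation=2)[:600,:800])
print(manip.get_time())
E
```

```text
8.5083
```

View pics/top3c.png

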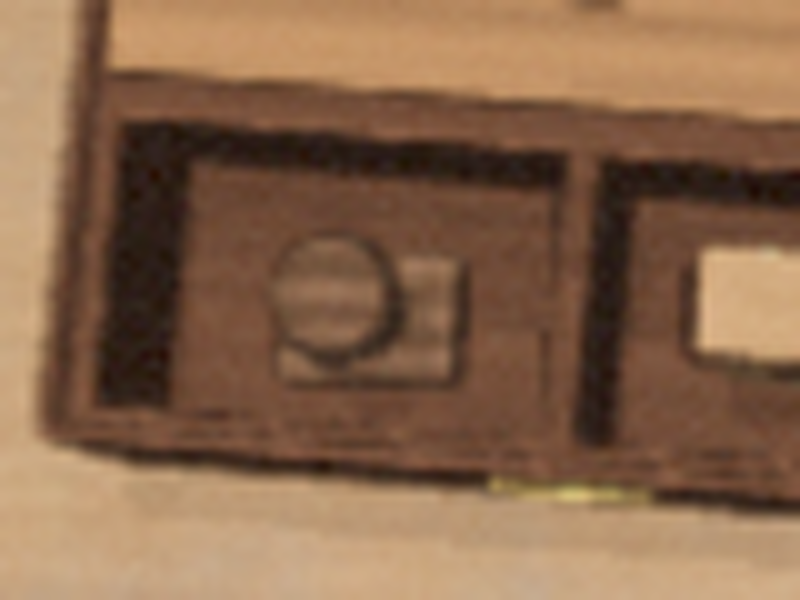

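```bash
python3 - <<'E'
from h import *
c=pickle.load(open("top3.pkl","rb"))
f=lambda u,v,z:crop(c,u,v,z,195,175,10)
a,b,d=f(462,258,.022),f(458,385,.022),f(280,380,.022)
print(a,b,d,np.linalg.norm(a-b),np.linalg.norm(b-d)); 
m=(a+d)/2;print("foot c",m)
dd=d-b;print("yaw",np.degrees(np.arctan2(dd[1],dd[0]))-90); dd=a-b;print(np.degrees(np.arctan2(dd[1],dd[0])))
print("handle",f(333,297,.065), "diam",np.linalg.norm(f(275,297,.065)-f(391,297,.065)))
o=np.array([.4969,-.0075]);t=np.radians(-3.4);R=np.array([[np.cos(t),-np.sin(t)],[np.sin(t),np.cos(t)]])
print("local",R.T@(m[:2]-o),R.T@(f(333,297,.065)[:2]-o))
pc=o+R@np.array([-.038,.048]);print("pocket c",pc)
E
```

```text
[0.47282337 0.02617229 0.022     ] [0.44568468 0.02619645 0.022     ] [0.44614702 0.06388694 0.022     ] 0.027138702754984447 0.037693328155699056
foot c [0.45948519 0.04502962 0.022     ]
yaw -0.7028013370469921
-0.0510058036753311
handle [0.45987639 0.04585255 0.065     ] diam 0.02349375887032127
local [-0.04046429  0.05021822] [-0.04012258  0.0510629 ]
pocket c [0.46181359 0.04266915]
```

The stamp is at about (0.4597, 0.0454), with foot and handle agreeing to 1 mm. The foot measures 27×38 mm at yaw of about −0.5°. Next I grasp and lift it.

```bash
python3 - <<'E'
from h import *
from rig import manip
s=np.array([.4597,.0454])
b=best(manip,[*s,.2],86.6);print(b[0],b[2])
manip.move_to([*s,.2],b[1]);manip.command_gripper(.046)
manip.servo_line([*s,.067],b[1],rate=.12)
print(manip.get_position(),manip.get_contact_force(),manip.get_width())
manip.command_gripper(0.0,f_grip=30)
print(manip.get_position(),manip.get_contact_force(),manip.get_width())
manip.servo_line([*s,.20],b[1],rate=.12)
print(manip.get_position(),manip.get_contact_force(),manip.get_width())
for n,r in(("top",(slice(120,260),slice(170,340))),("scene",(slice(90,240),slice(200,370)))):
    c=manip.camera(n);pickle.dump(c,open(n+"4.pkl","wb"))
    cv2.imwrite(f"pics/{n}4c.png",cv2.resize(c["image"][r][:,:,::-1],None,fx=4,fy=4,interpolation=2))
print(manip.get_time())
E
```

```text
0.7208457924105177 86.6
[0.46011184 0.045424   0.06749473] [ 0.09097554 -0.48718247  0.16088355] 0.04589795633855757
[0.46024145 0.04552643 0.0677119 ] [-0.93369261  0.44442174  7.17748817] 0.024406092621884
[0.45919117 0.0453641  0.19936791] [ 0.4313789   0.37043504 -0.32377309] 0.024752207507980167
12.9083
```

View pics/scene4c.png

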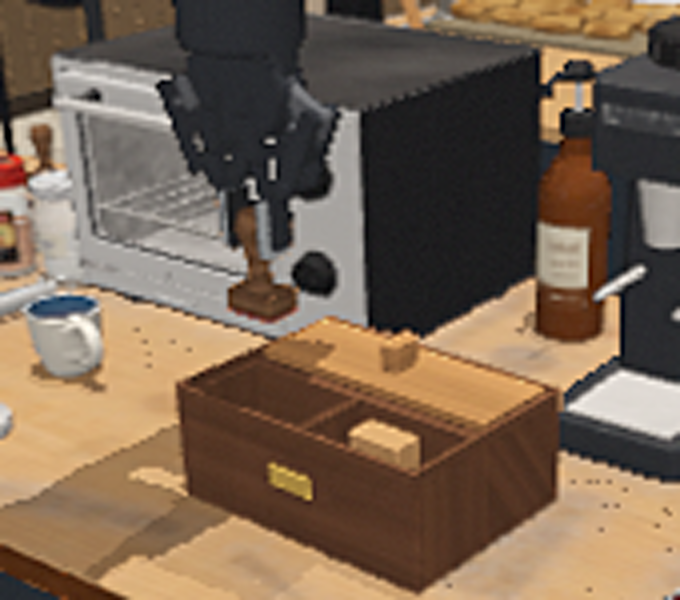

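View pics/top4c.png

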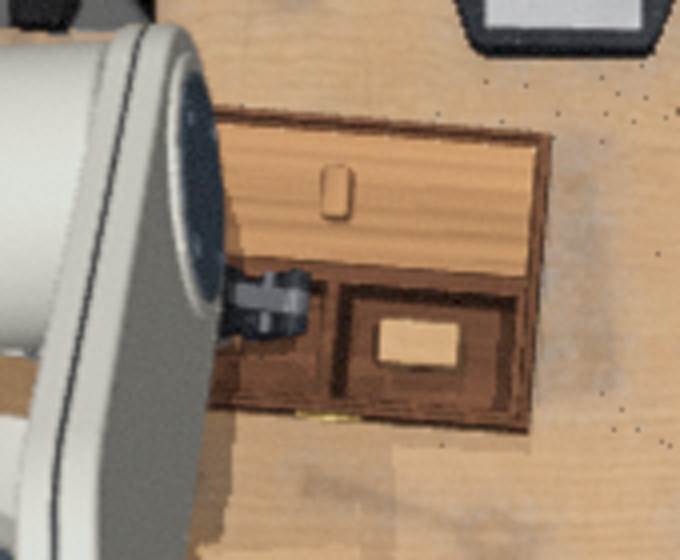

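The stamp is held and hanging upright. The foot shows at about (262,300) in the scene crop, and the cover hasn't moved. I'll carry it over the pad, check, then lower.

```bash
python3 - <<'E'
from h import *
from rig import manip
s=np.array([.4781,-.2748])
b=best(manip,[*s,.2],77.4);print(b[0],b[2])
manip.move_to([*s,.2],b[1])
manip.servo_line([*s,.095],b[1],rate=.12)
manip.hold(.2)
print(manip.get_position(),manip.get_contact_force(),manip.get_width())
c=manip.camera("scene");pickle.dump(c,open("scene5.pkl","wb"))
cv2.imwrite("pics/scene5c.png",cv2.resize(c["image"][170:275,335:440,::-1],None,fx=5.7,fy=5.7,interpolation=2))
c=manip.camera("top");cv2.imwrite("pics/top5c.png",cv2.resize(c["image"][150:250,330:430,::-1],None,fx=5,fy=5,interpolation=2))
print(manip.get_time())
E
```

```text
0.6158821311222573 77.4
[ 0.47848696 -0.27508468  0.09575795] [-0.4043297  -0.14249142 -0.04450716] 0.024672191190794723
15.45
```

View pics/scene5c.png

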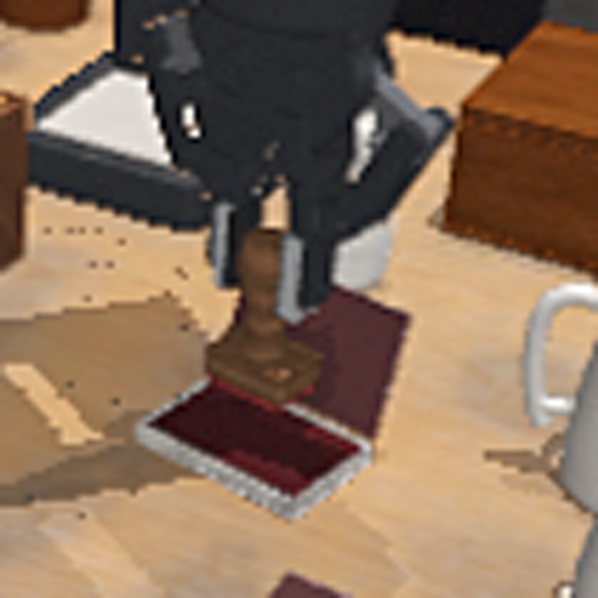

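View pics/top5c.png

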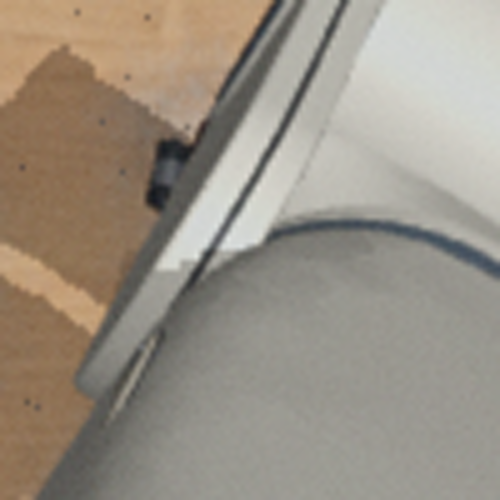

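```bash
python3 - <<'E'
from h import *
c=pickle.load(open("scene5.pkl","rb"))
P=[crop(c,u,v,.010,335,170,5.7) for u,v in[(140,426),(291,502),(370,445)]]
print(np.round(P,4),"pad c",(P[0]+P[2])/2)
P=[crop(c,u,v,.033,335,170,5.7) for u,v in[(206,368),(282,405),(318,372)]]
print(np.round(P,4),"foot c",(P[0]+P[2])/2)
E
```

```text
[[ 0.4576 -0.2334  0.01  ]
 [ 0.4446 -0.3068  0.01  ]
 [ 0.4977 -0.317   0.01  ]] pad c [ 0.47767984 -0.27517838  0.01      ]
[[ 0.479  -0.2509  0.033 ]
 [ 0.4716 -0.2882  0.033 ]
 [ 0.5019 -0.2901  0.033 ]] foot c [ 0.49047354 -0.27048373  0.033     ]
```

The foot reads about 12 mm too far along the view ray, so its underside may be higher than I assumed or the stamp tilted. I'll overlay the model to find out.

```bash
python3 - <<'E'
from h import *
c=pickle.load(open("scene5.pkl","rb"))
x0,y0,f=360,200,14
im=cv2.resize(c["image"][200:242,360:415,::-1],None,fx=f,fy=f,interpolation=2)
cv2.imwrite("pics/s5raw.png",im)
def draw(im,z,col):
    t=np.radians(-9.7);R=np.array([[np.cos(t),-np.sin(t)],[np.sin(t),np.cos(t)]])
    for h in(0,.017):
        pts=[]
        for sx,sy in[(1,1),(1,-1),(-1,-1),(-1,1)]:
            p=np.array([.4785,-.2751])+R@np.array([sx*.014,sy*.019])
            u,v=proj(c,[*p,z+h]);pts.append([(u-x0+.5)*f-.5,(v-y0+.5)*f-.5])
        cv2.polylines(im,[np.int32(pts)],True,col,1)
    for h in (.069,):
        u,v=proj(c,[.4785,-.2751,z+h]);cv2.circle(im,(int((u-x0+.5)*f),int((v-y0+.5)*f)),4,col,-1)
a=im.copy();draw(a,.033,(0,255,0));draw(a,.041,(255,255,0));cv2.imwrite("pics/s5ov.png",a)
E
```

```text
(no output)
```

View pics/s5ov.png

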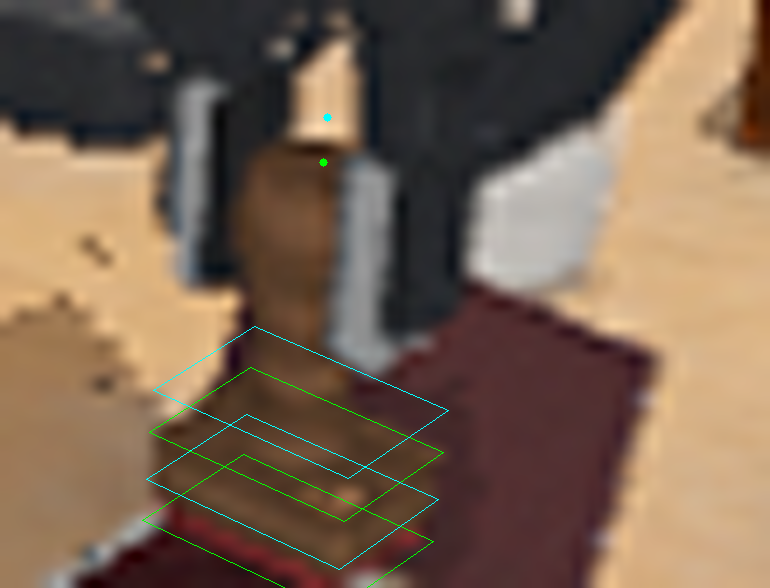

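View pics/s5raw.png

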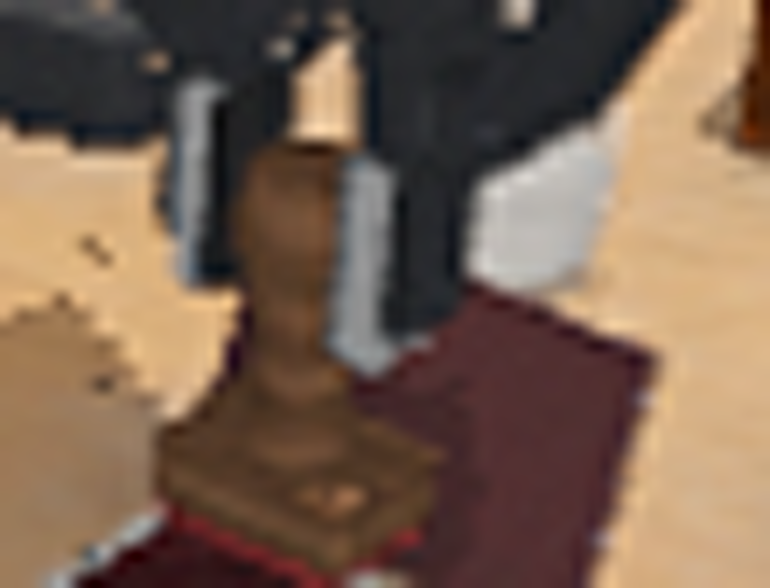

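With the red rubber sole counted, the z = 0.033 model (green) fits the foot's top corners within about a pixel, and the handle top too. So the stamp is upright and my corner reading had left out the sole. Scene and top views agree on the pad centre to under 1 mm. Lowering now.

```bash
python3 - <<'E'
from h import *
from rig import manip
s=np.array([.4779,-.2750]);o=manip.get_ee_rot()
f0=np.array(manip.get_contact_force())
manip.servo_line([*s,.076],o,rate=.05)
z=.076
while z>.066:
    z-=.0007;manip.servo_line([*s,z],o,rate=.02);manip.hold(.05)
    f=np.array(manip.get_contact_force())-f0
    print(round(z,4),round(manip.get_position()[2],4),np.round(f,2))
    if f[2]>2.5:break
print(manip.get_time(),manip.get_width())
c=manip.camera("scene");cv2.imwrite("pics/scene6c.png",cv2.resize(c["image"][180:260,345:425,::-1],None,fx=7,fy=7,interpolation=2))
E
```

```text
0.0753 0.0755 [ 0.99  0.12 -0.24]
0.0746 0.0746 [-0.18  0.41  0.19]
0.0739 0.0739 [ 1.17 -0.12  0.36]
0.0732 0.0732 [ 0.84 -0.63 -0.49]
0.0725 0.0728 [-0.84  1.04  4.5 ]
17.4833 0.02447218201673828
```

View pics/scene6c.png

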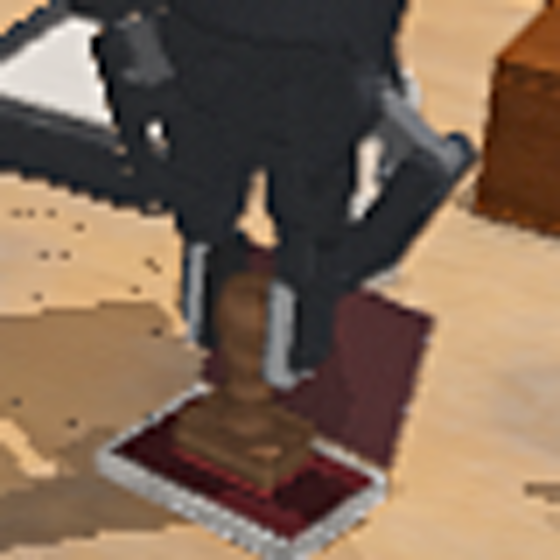

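The contact came at TCP z 0.0728, against 0.0727 predicted, and the foot stands centred on the pad at about (245,440). Now I release and retreat.

```bash
python3 - <<'E'
from h import *
from rig import manip
o=manip.get_ee_rot();p=np.array(manip.get_position())
manip.command_gripper(.06);print(manip.get_contact_force())
manip.servo_line([p[0],p[1],.20],o,rate=.12)
q=np.array(manip.get_joint_positions());q[0]=-1.3;manip.set_joints(q);manip.hold(.3)
for n,r in(("top",(slice(130,250),slice(190,430))),("scene",(slice(160,270),slice(235,435)))):
    c=manip.camera(n);pickle.dump(c,open(n+"7.pkl","wb"))
    cv2.imwrite(f"pics/{n}7c.png",cv2.resize(c["image"][r][:,:,::-1],(0,0),fx=3.3 if n=="top" else 4,fy=3.3 if n=="top" else 4,interpolation=2))
c=pickle.load(open("top7.pkl","rb"));cv2.imwrite("pics/top7p.png",cv2.resize(c["image"][170:230,350:420,::-1],None,fx=10,fy=10,interpolation=2))
print(manip.get_time(),manip.get_contact_force())
E
```

```text
[ 0.36729208  0.59745437 -0.7016395 ]
21.0917 [ 0.09890032 -0.19780235 -0.38348555]
```

View pics/top7c.png

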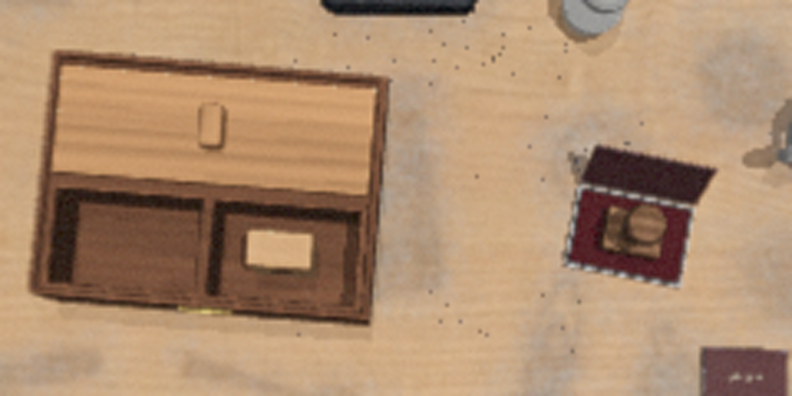

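View pics/scene7c.png

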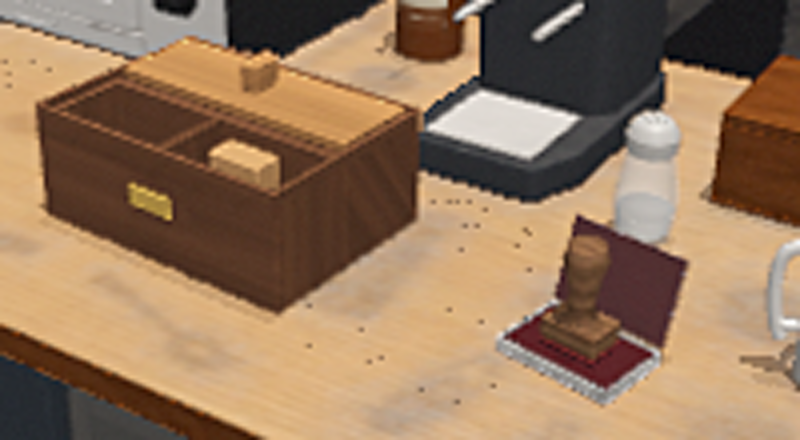

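View pics/top7p.png

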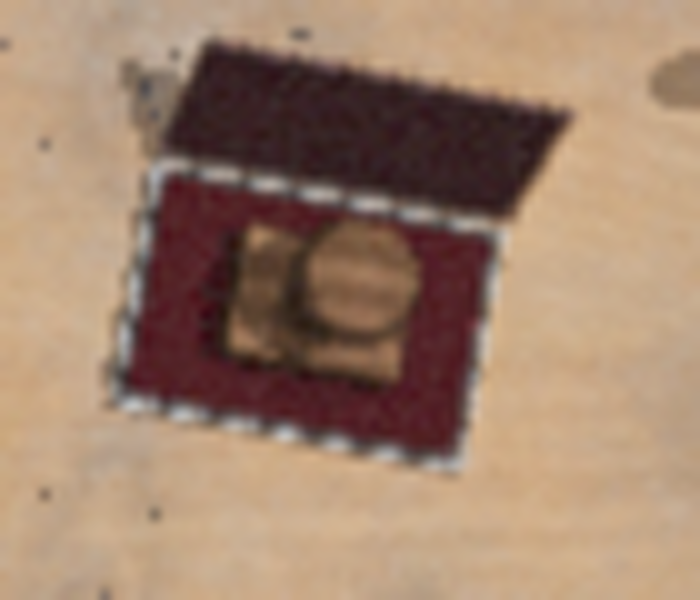

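```bash
python3 - <<'E'
from h import *
c=pickle.load(open("top7.pkl","rb"))
g=lambda u,v,z:crop(c,u,v,z,350,170,10)
print("foot",(g(248,228,.027)+g(402,385,.027))/2,"handle",g(361,278,.075),"pad",np.mean([g(u,v,.01) for u,v in[(157,165),(503,225),(460,468),(118,402)]],0))
k=lambda u,v,z:crop(c,u,v,z,190,130,3.3)
P=np.mean([k(u,v,.106) for u,v in[(200,103),(225,104),(222,149),(198,148)]],0)
t=np.radians(-3.4);d=P[:2]-[.4969,-.0075];print("cover local x",d@[np.cos(t),np.sin(t)])
from rig import manip
manip.sign_off()
E
```

```text
foot [ 0.47766254 -0.27550948  0.027     ] handle [ 0.47827687 -0.27488403  0.075     ] pad [ 0.47768533 -0.27502697  0.01      ]
cover local x 0.03166402350705155
the job is handed in; nothing more can be done
```

I slid the cover back by its finger block, took the stamp out of the left pocket and set it upright in the middle of the larger, open ink pad. The job is handed in at about 21 s of the 51 s allowed; `sign_off` gives no verdict.

Last checks, from the camera pictures after release:
- **Cover:** it lies flat on the box at x of about +32 mm in the box's frame (more than +22 mm is needed), with both pockets open.
- **Stamp position:** the centre of its foot is about 0.5 mm from the pad's centre.
- **Stamp upright:** the handle top is within 1 mm of being over the foot.
- **Contact and clearance:** I stopped lowering at about 4.5 N. The arm then let go and swung clear, touching nothing.

**One disagreement on the way:** before lowering, my first reading of the held stamp's foot was about 12 mm off. An overlay of the stamp's shape showed I had missed its red rubber sole. The pad contact then came at the predicted height, within 0.1 mm.

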